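# Sort pipette bulbs by feel

## Task

Squeeze the red pipette bulbs in the white rack gently between the fingers, feeling which are still soft and which have gone hard. Stand each soft one upright in a hole of the blue rack, its collar down on the plate, and lay each hard one in the grey tray. Never squeeze a bulb flat or hard enough to damage it, and leave the glassware, the pots and the bulb in the wooden block where they are.

Things in the scene. Friction and masses are not known exactly. Their poses are not given: they have to be found in the camera images.
- white_rack: White plastic rack, bulbs in all three holes at the start; 75 (its x) by 270 (its y) by 45 mm high, an 8 mm plate on end legs, three 24 mm holes 88 mm apart in a row along its y. Fixed. Origin: centre of its underside, z up. 
- white_rack_hole1 (a point): Mouth of a hole, top of the white plate, 45 mm above the table; x: the rack's x. A red bulb (75 g, soft or hard, all alike) stands in it, its collar on the plate, its squeeze axis along this x within 0.1 rad. Two round flat pads, 28 mm across, 46 mm apart over their faces; 41 mm wide in y. Bulb's centre 26 mm above this point, top 30 mm higher still; below: 36 mm collar and an 18 mm stem, 30 mm long, tapered tip.
- white_rack_hole2 (a point): Mouth of a hole, top of the white plate, 45 mm above the table; x: the rack's x. A red bulb (75 g, soft or hard, all alike) stands in it, its collar on the plate, its squeeze axis along this x within 0.1 rad. Two round flat pads, 28 mm across, 46 mm apart over their faces; 41 mm wide in y. Bulb's centre 26 mm above this point, top 30 mm higher still; below: 36 mm collar and an 18 mm stem, 30 mm long, tapered tip.
- white_rack_hole3 (a point): Mouth of a hole, top of the white plate, 45 mm above the table; x: the rack's x. A red bulb (75 g, soft or hard, all alike) stands in it, its collar on the plate, its squeeze axis along this x within 0.1 rad. Two round flat pads, 28 mm across, 46 mm apart over their faces; 41 mm wide in y. Bulb's centre 26 mm above this point, top 30 mm higher still; below: 36 mm collar and an 18 mm stem, 30 mm long, tapered tip.
- blue_rack: Blue plastic rack, empty at the start, for soft bulbs; 75 (its x) by 270 (its y) by 45 mm high, an 8 mm plate on end legs, three 24 mm holes 88 mm apart in a row along its y. Fixed. Origin: centre of its underside, z up. Bulbs: both pads move in together, 8 mm a side at most. Soft: 1.4 to 1.8 N on each pad per mm a side; hard: 9 to 10 N per mm. Over 6.5 mm a side, or over 20 N on a pad, damages one.
- blue_rack_hole1 (a point): Centre of a hole's mouth in the blue rack, level with the top of its plate, 45 mm above the table.
- blue_rack_hole2 (a point): Centre of a hole's mouth in the blue rack, level with the top of its plate, 45 mm above the table.
- blue_rack_hole3 (a point): Centre of a hole's mouth in the blue rack, level with the top of its plate, 45 mm above the table.
- reject_tray: Grey plastic open tray, 170 (its x) by 200 (its y) by 45 mm high, walls 4 mm, floor about 4 mm; fixed; for hard bulbs. Origin at the centre of its underside. A small cork lies in its +x +y corner and does not matter.
- wood_stand_hole (a point): Top of a fixed wooden block, 70 by 70 by 45 mm high, with one hole, in which a fourth, like bulb stands, 56 mm high above this point. It is to be left alone.
- flask: Conical glass flask, 74 mm wide, 108 mm high, loose, to be left alone. Origin at the centre of its underside.
- beaker: Glass beaker, 68 mm wide, 85 mm high, loose, to be left alone. Origin at the centre of its underside.
- pot_1: Steel weighing pot with lid, 46 mm wide, 52 mm high, loose, to be left alone. Origin at the centre of its underside.
- pot_2: Steel weighing pot with lid, 46 mm wide, 52 mm high, loose, to be left alone. Origin at the centre of its underside.
- reagent: Amber reagent bottle, 56 mm wide, 110 mm high, loose, to be left alone. Origin at the centre of its underside.
Mind the look-alikes: they are no part of the job. What is shaped like the part that bears wood_stand_hole but turquoise is not meant.

How it is judged:
By the outcome, as a careful person would: the job done as asked, in the order asked, and still so for the second after the job is handed in, with the robot touching nothing.
It also fails if it takes over 72 s, if anything falls off the work surface, if the arm or the gripper's body presses on something with over 40 N, if the wrist force passes 120 N, or if a joint passes its speed limit or range.

## Robot

A 6-joint arm with a two-finger parallel gripper is mounted at the origin on the work surface. World frame = base frame: x ahead of the robot, y to its left, z up, the work surface at z = 0. Lengths are in m, angles in rad, forces in N, time in s.
With the tool pointing down it reaches from about 0.275 to 1 m from the base axis. Payload 8.4 kg.
Tool frame: the origin (TCP) lies on the centre line of the jaws, within the pads' length; the fingertips stand 17 mm ahead of it and the grasp point (between the pads) lies 2 mm behind it (bot.tcp_to_tips is the y of the fingertips in the tool frame, in m); y points along the fingers, z is the direction in which the jaws open and shut, and the axes are right-handed (so a half turn about y gives the same grasp; the last joint's range is limited). The gripper opens to 85 mm and grips with 20 to 120 N. Pads are 22 mm wide; open, the fingers measure 114 mm over their backs; the gripper's body (76 mm by 85 mm) begins 54 mm behind the grasp point. The pads swing forward as they close: fully open they stand 13 mm farther back than shut.
Start: joints at [-1.152, 0.353, 1.633, -0, 1.155, -0.002], TCP at [0.255, -0.57, 0.248] pointing down, gripper open.
Joint ranges: [-2.63, 2.63], [-0.92, 2.1], [0.06, 2.66], [-1.3, 4.44], [0, 2.69], [-3.02, 3.02]. Speed limits (rad/s): [2.22, 2.22, 2.79, 3.14, 3.14, 3.14].

## Interface

Orientations are given as a unit quaternion [x, y, z, w].
In Python, from workcell import bot, hand, kinematics, get_obs, vision, hand_in gives the robot as it stands. The module is installed in compiled form; this text tells all that it offers. Calls block until the motion is done:
- bot.reach(position, orientation): joint-space move of the TCP to a pose.
- bot.servo_line(position, ori=None, velocity=0.15): straight line of the TCP; ori=None keeps the orientation; velocity is the mean speed in m/s.
- bot.goto_joints(angles): joint-space move.
- hand.move_gripper(opening, strength=None): finger opening in m; strength is the grip in N (None keeps the last); returns when the fingers have stopped.
- bot.dwell(seconds).
- kinematics.solve_ik(position, orientation): joint angles nearest the present ones, or None.
- get_obs(): the state.
- vision.read_camera(name): name is "side" or "top" or "wrist"; returns a dict with "frame" (384x512x3 uint8, red, green, blue), "intrinsics" (3x3 intrinsics, pixels), "view" (4x4, takes a point from world to camera coordinates). Camera axes: x right, y down, z forward; pixel columns grow to the right and rows downward; lengths in m; the calibration is good to about 2 mm. A picture is of the moment at which its call begins. There is no depth.
A pose or a line that the arm cannot do raises bot.IKError and nothing moves.
- hand_in(): hands the job in, once; it reports no verdict.
The state is a dict: "time_s": time; "joint_pos": joint angles; "joint_vel": joint speeds; "joint_efforts": joint torques, N m; "position": TCP position; "orientation": TCP orientation; "wrist_force": force on the tool from outside, world axes, zero at the start; "ft_torque": the same for the moment, N m; "gripper_width": finger opening in m.
Only numpy, scipy, OpenCV 4.12 (cv2) and the standard library are available. Lean on these libraries where they do the work, as an engineer would, in place of code of your own. Each camera call takes 0.05 s, during which the arm holds its last target.

## Working session

There is one attempt and no reset: what is moved stays moved. The work goes in short steps, each a Python script; the robot and the scene stay as the last script left them, time stands still between calls to the robot, and variables do not carry over. Pictures are saved under pics/ and viewed, and the job is handed in when it is done.

```bash
mkdir -p pics; ls; python3 - <<'E'
from workcell import bot, hand, kinematics, get_obs, vision
import cv2,numpy as np
for n in ["top","side","wrist"]:
    r=vision.read_camera(n); cv2.imwrite(f"pics/{n}0.png",r["frame"][:,:,::-1]); np.savez(f"{n}0.npz",**r)
    print(n,np.round(r["intrinsics"],1).tolist(),np.round(r["view"],3).tolist())
o=get_obs(); print({k:np.round(v,3).tolist() for k,v in o.items()}, bot.tcp_to_tips)
E
```

```text
pics
top [[407.7, 0.0, 253.3], [0.0, 407.7, 193.6], [0.0, 0.0, 1.0]] [[0.005, -1.0, 0.003, -0.013], [-0.979, -0.006, -0.205, 0.602], [0.205, -0.002, -0.979, 1.088], [0.0, 0.0, 0.0, 1.0]]
side [[420.2, 0.0, 255.6], [0.0, 420.2, 197.9], [0.0, 0.0, 1.0]] [[-0.933, -0.359, 0.017, 0.561], [-0.232, 0.566, -0.791, 0.188], [0.275, -0.742, -0.611, 1.146], [0.0, 0.0, 0.0, 1.0]]
wrist [[282.7, 0.0, 255.0], [0.0, 282.7, 192.9], [0.0, 0.0, 1.0]] [[0.409, -0.912, -0.002, -0.624], [-0.872, -0.392, 0.294, -0.038], [-0.269, -0.119, -0.956, 0.38], [0.0, 0.0, 0.0, 1.0]]
{'time_s': 0.15, 'joint_pos': [-1.152, 0.354, 1.634, -0.0, 1.155, -0.002], 'joint_vel': [0.002, -0.004, -0.003, -0.002, 0.001, 0.002], 'joint_efforts': [-0.0, -60.563, -34.234, 0.0, 0.006, 0.0], 'position': [0.255, -0.57, 0.248], 'orientation': [-0.148, 0.692, -0.691, 0.148], 'wrist_force': [-0.631, -0.592, 0.465], 'ft_torque': [0.031, 0.013, 0.004], 'gripper_width': 0.085} 0.017
```

View pics/top0.png

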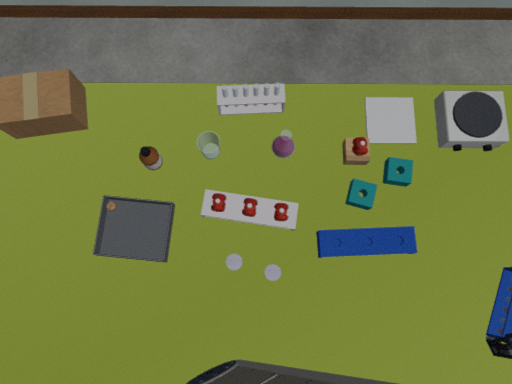

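View pics/side0.png

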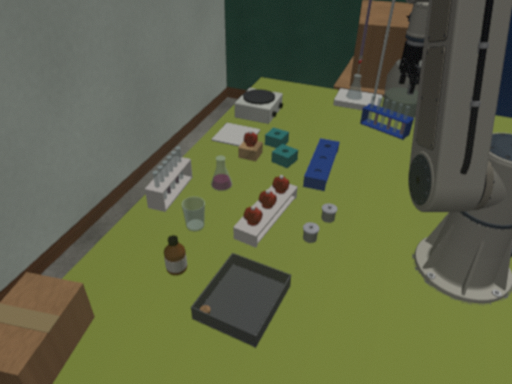

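View pics/wrist0.png

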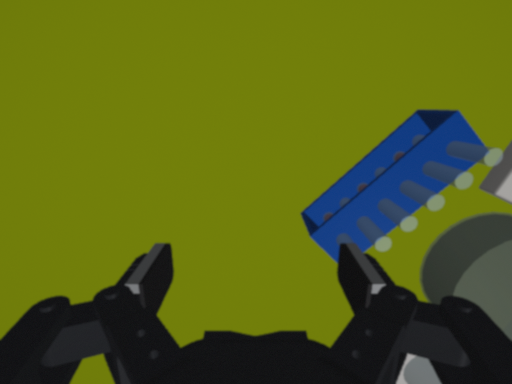

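```bash
cat > h.py <<'E'
import numpy as np,cv2
def back(r,uv,z):
    K=r["intrinsics"];V=r["view"];R=V[:3,:3];t=V[:3,3]
    C=-R.T@t; d=R.T@np.linalg.inv(K)@np.array([uv[0],uv[1],1.0])
    return C+d*(z-C[2])/d[2]
def proj(r,P):
    V=r["view"];p=(V[:3,:3]@np.atleast_2d(P).T).T+V[:3,3];q=(r["intrinsics"]@p.T).T
    return q[:,:2]/q[:,2:]
E
python3 - <<'E'
from h import *
t=np.load("top0.npz");f=t["frame"][:,:,::-1]
s=np.load("side0.npz");g=s["frame"][:,:,::-1]
cv2.imwrite("pics/t_w.png",cv2.resize(f[180:240,190:310],None,fx=6,fy=6,interpolation=cv2.INTER_CUBIC))
cv2.imwrite("pics/t_b.png",cv2.resize(f[215:265,310:424],None,fx=6,fy=6,interpolation=cv2.INTER_CUBIC))
cv2.imwrite("pics/s_w.png",cv2.resize(g[165:250,220:350],None,fx=6,fy=6,interpolation=cv2.INTER_CUBIC))
print(-t["view"][:3,:3].T@t["view"][:3,3])
for n,uv,z in [("b1",(218,202),.09),("b2",(250,207),.09),("b3",(281,212),.09),("h1",(338,242),.045),("h2",(369,240),.045),("h3",(401,239),.045),("tray",(135,229),.04),("pot1",(234,262),.052),("pot2",(273,272),.052),("beak",(208,140),.085),("flask",(285,146),0.0),("wood",(360,146),.09)]:
    print(n,np.round(back(t,uv,z),3))
E
```

```text
[ 0.36641111 -0.00800904  1.18819199]
b1 [0.572 0.086 0.09 ]
b2 [ 0.558 -0.001  0.09 ]
b3 [ 0.545 -0.086  0.09 ]
h1 [ 0.468 -0.248  0.045]
h2 [ 0.474 -0.335  0.045]
h3 [ 0.478 -0.425  0.045]
tray [0.502 0.323 0.04 ]
pot1 [0.411 0.042 0.052]
pot2 [ 0.385 -0.065  0.052]
beak [0.752 0.119 0.085]
flask [ 0.764 -0.106  0.   ]
wood [ 0.735 -0.311  0.09 ]
```

View pics/t_w.png

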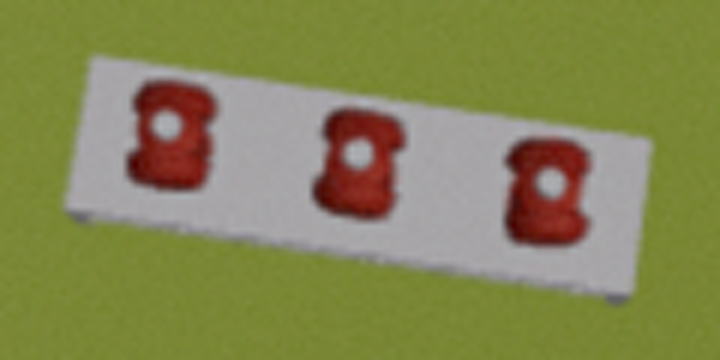

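View pics/t_b.png

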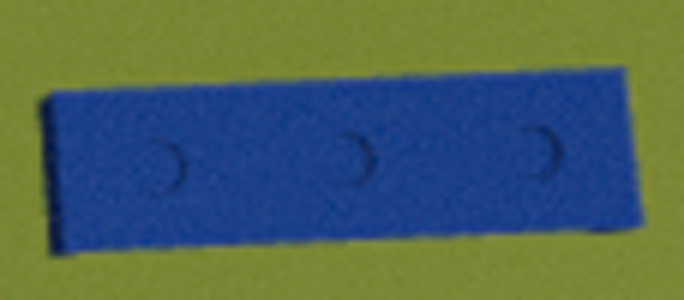

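View pics/s_w.png

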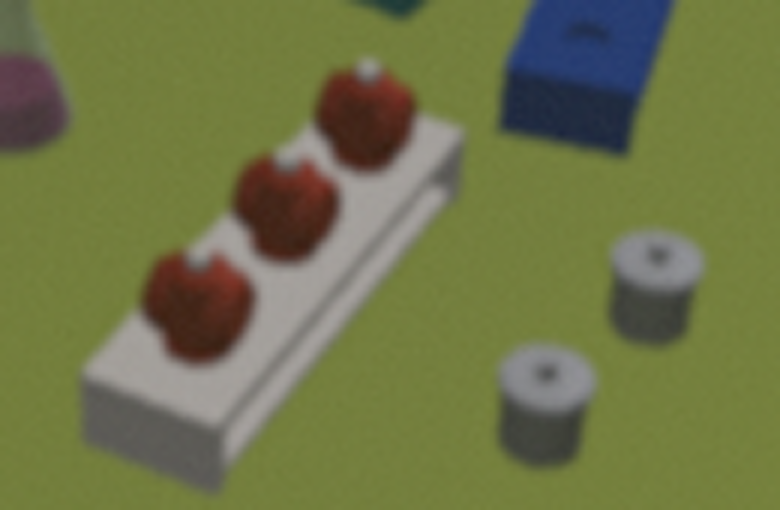

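```bash
cat > fit.py <<'E'
from h import *
from scipy.optimize import least_squares
t=np.load("top0.npz");s=np.load("side0.npz")
def un(c,off): return (np.array(c,float)+.5)/6-.5+off
L=np.array([[.0375,.135],[.0375,-.135],[-.0375,-.135],[-.0375,.135]])
def rot(a): return np.array([[np.cos(a),-np.sin(a)],[np.sin(a),np.cos(a)]])
def fit(cam,c,x0):
    def P(p): return np.c_[L@rot(p[2]).T+p[:2],np.full(4,.045)]
    r=least_squares(lambda p:(proj(cam,P(p))-c).ravel(),x0)
    return r.x,np.round(r.fun,2).tolist()
w=un([[90,57],[651,138],[633,291],[67,209]],(190,180))
pw,e=fit(t,w,[.555,0,.15]);print("white",pw.round(4),e)
b=un([[50,93],[627,68],[643,229],[61,251]],(310,215))
pb,e=fit(t,b,[.474,-.335,-.05]);print("blue",pb.round(4),e)
for p,n in((pw,"white"),(pb,"blue")):
    for d in(.088,0,-.088): print(n,(p[:2]+rot(p[2])@[0,d]).round(4))
# tops of bulbs: white dots z=.101
for c in((167,126),(359,153),(551,182)): print("dot",back(t,un(c,(190,180)),.101).round(4))
ws=un([[82,375],[222,428],[462,132]],(220,165))
for u in ws: print("side corner",back(s,u,.045).round(4))
print("pred",(L@rot(pw[2]).T+pw[:2]).round(4).tolist())
for c in((200,258),(287,162),(368,68)): print("sdot",back(s,un(c,(220,165)),.101).round(4))
E
python3 fit.py
python3 - <<'E'
from h import *
t=np.load("top0.npz");f=t["frame"][:,:,::-1]
cv2.imwrite("pics/t_t.png",cv2.resize(f[185:270,85:185],None,fx=6,fy=6,interpolation=cv2.INTER_CUBIC))
E
```

```text
white [ 5.622e-01  4.000e-04 -1.389e-01] [0.27, -0.08, 0.14, -0.26, -0.08, 0.16, -0.33, 0.17]
blue [ 0.471  -0.3296  0.0444] [0.18, -0.35, -0.52, 0.09, 0.04, 0.05, 0.29, 0.23]
white [0.5744 0.0876]
white [5.622e-01 4.000e-04]
white [ 0.55   -0.0867]
blue [ 0.4671 -0.2417]
blue [ 0.471  -0.3296]
blue [ 0.4749 -0.4175]
dot [0.5737 0.0872 0.101 ]
dot [5.618e-01 3.000e-04 1.010e-01]
dot [ 0.549  -0.0863  0.101 ]
side corner [0.6191 0.131  0.045 ]
side corner [0.5446 0.1404 0.045 ]
side corner [ 0.5084 -0.1249  0.045 ]
pred [[0.618, 0.1289], [0.5806, -0.1385], [0.5064, -0.1281], [0.5437, 0.1393]]
sdot [0.5749 0.0928 0.101 ]
sdot [0.5626 0.0072 0.101 ]
sdot [ 0.5513 -0.0848  0.101 ]
```

View pics/t_t.png

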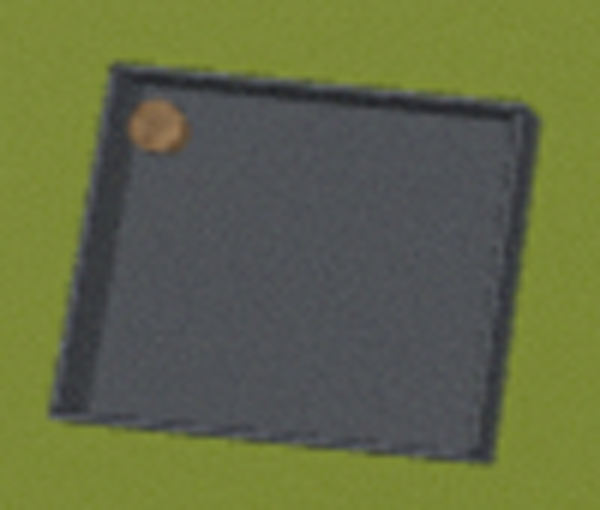

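```bash
cat > poses.py <<'E'
from h import *
from scipy.spatial.transform import Rotation as Ro
def ori(a,tilt=0.,flip=False):
    z=np.array([np.cos(a),np.sin(a),0]); y=np.array([0,0,-1.])
    if flip: z=-z
    R=np.c_[np.cross(y,z),y,z]
    return R
def quat(R): return Ro.from_matrix(R).as_quat()
E
cat > t1.py <<'E'
from poses import *
from fit import *
L2=np.array([[.085,.1],[.085,-.1],[-.085,-.1],[-.085,.1]])
c=un([[112,65],[535,105],[492,460],[51,415]],(85,185))
r=least_squares(lambda p:(proj(t,np.c_[L2@rot(p[2]).T+p[:2],np.full(4,.045)])-c).ravel(),[.5,.32,-.1])
print("tray",r.x.round(4),r.fun.round(2))
# blue hole overlay
f=t["frame"][:,:,::-1].copy();im=cv2.resize(f[215:265,310:424],None,fx=6,fy=6,interpolation=cv2.INTER_CUBIC)
th=np.linspace(0,2*np.pi,60)
for d in(.088,0,-.088):
    q=pb[:2]+rot(pb[2])@[0,d]
    pt=proj(t,np.c_[q[0]+.012*np.cos(th),q[1]+.012*np.sin(th),np.full(60,.045)])
    cv2.polylines(im,[np.int32((pt-[310,215]+.5)*6-.5)],True,(0,255,255),1)
cv2.imwrite("pics/blue_ov.png",im)
from workcell import bot,kinematics,get_obs
print(Ro.from_quat(get_obs()["orientation"]).as_matrix().round(2).tolist())
def chk(n,p,R):
    try: s=kinematics.solve_ik(list(p),list(quat(R)))
    except Exception as e: s=None
    print(n,None if s is None else np.round(s,2))
for fl in(0,1):
    for i,d in enumerate((.088,0,-.088)):
        for z in(.073,.2):
            chk(f"w{i+1} fl{fl} {z}",[*(pw[:2]+rot(pw[2])@[0,d]),z],ori(pw[2],flip=fl))
            chk(f"b{i+1} fl{fl} {z}",[*(pb[:2]+rot(pb[2])@[0,d]),z],ori(pb[2],flip=fl))
    a=r.x[2]
    for ja,nm in((a+np.pi/2,"tray jaw y"),(a,"jaw x"),(.57+np.pi/2,"jaw tan")):
      for tl in(-.7,0,.7):
        R=Ro.from_rotvec(tl*np.array([np.cos(ja),np.sin(ja),0])).as_matrix()@ori(ja,flip=fl)
        chk(f"{nm} {tl} fl{fl} ydir{R[:,1].round(1)}",[.49,.32,.06],R)
E
python3 t1.py
```

```text
white [ 5.622e-01  4.000e-04 -1.389e-01] [0.27, -0.08, 0.14, -0.26, -0.08, 0.16, -0.33, 0.17]
blue [ 0.471  -0.3296  0.0444] [0.18, -0.35, -0.52, 0.09, 0.04, 0.05, 0.29, 0.23]
white [0.5744 0.0876]
white [5.622e-01 4.000e-04]
white [ 0.55   -0.0867]
blue [ 0.4671 -0.2417]
blue [ 0.471  -0.3296]
blue [ 0.4749 -0.4175]
dot [0.5737 0.0872 0.101 ]
dot [5.618e-01 3.000e-04 1.010e-01]
dot [ 0.549  -0.0863  0.101 ]
side corner [0.6191 0.131  0.045 ]
side corner [0.5446 0.1404 0.045 ]
side corner [ 0.5084 -0.1249  0.045 ]
pred [[0.618, 0.1289], [0.5806, -0.1385], [0.5064, -0.1281], [0.5437, 0.1393]]
sdot [0.5749 0.0928 0.101 ]
sdot [0.5626 0.0072 0.101 ]
sdot [ 0.5513 -0.0848  0.101 ]
tray [ 0.5055  0.3244 -0.087 ] [ 0.78 -0.45 -0.29 -0.76 -1.22  0.2   0.74  0.98]
[[-0.91, -0.0, 0.41], [-0.41, 0.0, -0.91], [0.0, -1.0, -0.0]]
w1 fl0 0.073 [ 0.15  0.51  1.86 -0.    0.78  0.29]
b1 fl0 0.073 [-0.48  0.44  1.98 -0.    0.72 -0.52]
w1 fl0 0.2 [ 0.15  0.34  1.78 -0.    1.03  0.29]
b1 fl0 0.2 [-0.48  0.25  1.89 -0.    1.   -0.52]
w2 fl0 0.073 [-0.    0.48  1.9  -0.    0.76  0.14]
b2 fl0 0.073 [-0.61 
[... 1404 characters left out ...]
4 -0.    0.84  2.37]
w3 fl1 0.2 None
b3 fl1 0.2 [-0.72  0.41  1.66 -0.    1.07  2.37]
tray jaw y -0.7 fl1 ydir[ 0.6 -0.1 -0.8] None
tray jaw y 0 fl1 ydir[ 0.  0. -1.] [ 0.58  0.53  1.85 -0.    0.76  2.23]
tray jaw y 0.7 fl1 ydir[-0.6  0.1 -0.8] [0.41 0.84 1.44 0.31 1.51 1.94]
jaw x -0.7 fl1 ydir[-0.1 -0.6 -0.8] [ 0.8   0.81  1.51 -0.42  1.42 -2.06]
jaw x 0 fl1 ydir[ 0.  0. -1.] [ 0.58  0.53  1.85 -0.    0.76 -2.48]
jaw x 0.7 fl1 ydir[ 0.1  0.6 -0.8] [0.23 0.57 2.09 1.28 0.69 2.34]
jaw tan -0.7 fl1 ydir[ 0.5  0.3 -0.8] [ 0.58  0.49  2.31  3.16  0.36 -1.58]
jaw tan 0 fl1 ydir[ 0.  0. -1.] [ 0.58  0.53  1.85 -0.    0.76  1.58]
jaw tan 0.7 fl1 ydir[-0.5 -0.3 -0.8] [0.57 0.88 1.34 0.   1.62 1.57]
```

View pics/blue_ov.png

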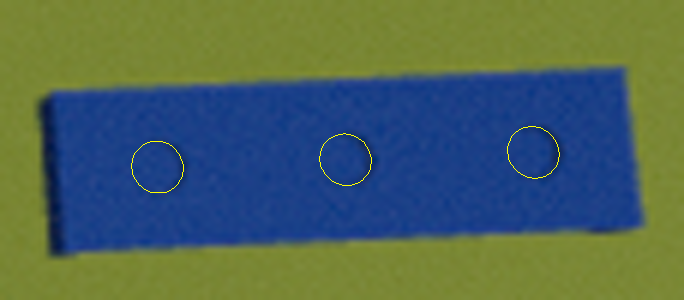

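```bash
cat > cfg.py <<'E'
from poses import *
from fit import rot,pw,pb
from workcell import bot,hand,kinematics,get_obs,vision
pb=pb+np.array([0,-.0006,0]); tray=np.array([.5055,.3244,-.087])
W=[pw[:2]+rot(pw[2])@[0,d] for d in(.088,0,-.088)]
B=[pb[:2]+rot(pb[2])@[0,d] for d in(.088,0,-.088)]
def st(n=""):
    o=get_obs(); print(n,"t%.2f"%o["time_s"],"p",np.round(o["position"],4).tolist(),"w%.5f"%o["gripper_width"],"F",np.round(o["wrist_force"],2).tolist(),"M",np.round(o["ft_torque"],3).tolist()); return o
def snap(c,n):
    r=vision.read_camera(c); cv2.imwrite(f"pics/{n}.png",r["frame"][:,:,::-1]); np.savez(f"{n}.npz",**r); return r
E
python3 - <<'E' | grep -v -e dot -e corner -e pred
from cfg import *
st("a")
bot.reach([*W[2],.17],list(quat(ori(pw[2])))); st("hover3")
hand.move_gripper(.066,20); st("66")
hand.move_gripper(.064); st("64")
snap("wrist","wr1");snap("side","sd1")
E
```

```text
white [ 5.622e-01  4.000e-04 -1.389e-01] [0.27, -0.08, 0.14, -0.26, -0.08, 0.16, -0.33, 0.17]
blue [ 0.471  -0.3296  0.0444] [0.18, -0.35, -0.52, 0.09, 0.04, 0.05, 0.29, 0.23]
white [0.5744 0.0876]
white [5.622e-01 4.000e-04]
white [ 0.55   -0.0867]
blue [ 0.4671 -0.2417]
blue [ 0.471  -0.3296]
blue [ 0.4749 -0.4175]
a t0.15 p [0.2552, -0.5702, 0.2477] w0.08544 F [-0.63, -0.59, 0.47] M [0.031, 0.013, 0.004]
hover3 t2.21 p [0.5501, -0.0876, 0.1701] w0.08538 F [-0.99, 0.33, 0.18] M [0.016, -0.026, 0.002]
66 t2.54 p [0.55, -0.0871, 0.17] w0.06553 F [0.61, 0.46, 0.26] M [0.042, 0.023, -0.014]
64 t2.76 p [0.55, -0.0868, 0.17] w0.06370 F [-0.23, 0.55, -0.29] M [-0.008, 0.041, -0.011]
```

View pics/wr1.png

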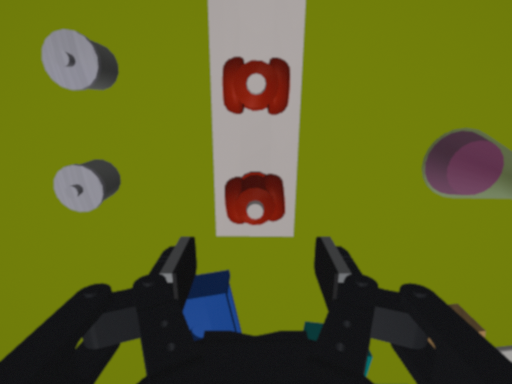

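View pics/sd1.png

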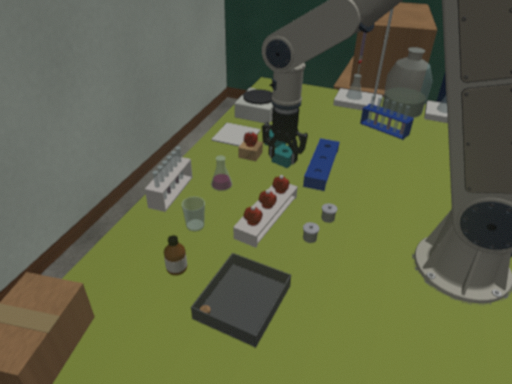

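```bash
python3 - <<'E' | tail -n +9
from cfg import *
r=np.load("wr1.npz");f=r["frame"].astype(int)
m=((f[...,0]>90)&(f[...,1]<60)&(f[...,2]<60)).astype(np.uint8)
n,l,s,c=cv2.connectedComponentsWithStats(m)
for i in range(1,n):
    if s[i,4]<300: continue
    x,y,w,h=s[i,:4]
    mm=(l==i); 
    e=[np.mean(np.where(mm[:,k])[0]) for k in (*range(x+2,x+9),)]; g=[np.mean(np.where(mm[:,k])[0]) for k in range(x+w-9,x+w-2)]
    print(s[i],c[i],"L",np.mean(e),"R",np.mean(g),"ang",(np.mean(g)-np.mean(e))/(w-10))
print("proj centre z.071",proj(r,[[*q,.071] for q in W]).round(1).tolist(),"top",proj(r,[[*q,.101] for q in W]).round(1).tolist())
d=np.array([np.cos(pw[2]),np.sin(pw[2])])*.023
for q in W: 
    p=proj(r,[[*(q-d),.071],[*(q+d),.071]]); print(p.round(1).tolist())
E
```

```text
dot [0.5737 0.0872 0.101 ]
dot [5.618e-01 3.000e-04 1.010e-01]
dot [ 0.549  -0.0863  0.101 ]
side corner [0.6191 0.131  0.045 ]
side corner [0.5446 0.1404 0.045 ]
side corner [ 0.5084 -0.1249  0.045 ]
pred [[0.618, 0.1289], [0.5806, -0.1385], [0.5064, -0.1281], [0.5437, 0.1393]]
sdot [0.5749 0.0928 0.101 ]
sdot [0.5626 0.0072 0.101 ]
sdot [ 0.5513 -0.0848  0.101 ]
[ 223   61   66   53 2504] [255.2735623   87.47523962] L 87.57142857142857 R 89.21428571428571 ang 0.02933673469387748
[ 226  187   58   37 1480] [254.48581081 204.26891892] L 205.14285714285714 R 204.64285714285714 ang -0.010416666666666666
proj centre z.071 [[254.2, -53.7], [254.2, 89.0], [254.2, 200.6]] top [[254.2, -82.9], [254.2, 86.4], [254.2, 213.6]]
[[219.1, -53.8], [289.3, -53.7]]
[[223.5, 89.0], [285.0, 89.0]]
[[226.8, 200.6], [281.6, 200.6]]
```

```bash
python3 - <<'E' | tail -n +19
from cfg import *
bot.servo_line([*W[2],.10],velocity=.12); st("10")
bot.servo_line([*W[2],.0735],velocity=.06); st("down")
for w in (.05,.048,.047,.046,.0455,.045,.0445):
    hand.move_gripper(w,20); o=st("%.4f"%w)
    print("   eff",np.round(o["joint_efforts"],2).tolist())
snap("wrist","wr2");snap("side","sd2")
E
python3 - <<'E'
import cv2
a=cv2.imread('pics/sd2.png');cv2.imwrite('pics/sd2c.png',cv2.resize(a[120:250,220:350],None,fx=5,fy=4.5,interpolation=cv2.INTER_CUBIC))
E
```

```text
10 t3.59 p [0.5504, -0.0868, 0.1004] w0.06402 F [0.17, -0.09, -0.09] M [0.025, 0.043, -0.021]
down t4.18 p [0.5498, -0.0867, 0.0732] w0.06385 F [0.77, -0.38, -0.85] M [-0.024, 0.005, -0.006]
0.0500 t4.47 p [0.5502, -0.0868, 0.0737] w0.04988 F [0.47, -0.0, -0.08] M [-0.024, -0.049, 0.023]
   eff [0.0, -58.42, -23.7, 0.0, -0.0, 0.0]
0.0480 t4.69 p [0.55, -0.0868, 0.0736] w0.04812 F [0.9, -0.12, 0.78] M [0.004, 0.074, 0.004]
   eff [0.01, -58.49, -23.8, 0.01, -0.06, 0.0]
0.0470 t4.91 p [0.55, -0.0867, 0.0736] w0.04691 F [-1.66, 0.04, 0.69] M [-0.004, 0.087, -0.001]
   eff [0.0, -58.03, -23.75, 0.01, -0.17, 0.01]
0.0460 t5.12 p [0.55, -0.0867, 0.0736] w0.04577 F [-1.8, 0.39, 3.09] M [0.009, 0.152, 0.029]
   eff [-0.01, -57.49, -23.66, 0.02, -0.28, 0.02]
0.0455 t5.34 p [0.55, -0.0867, 0.0736] w0.04537 F [-1.03, 0.19, 3.44] M [0.051, 0.182, -0.043]
   eff [-0.02, -57.36, -23.64, 0.01, -0.3, 0.02]
0.0450 t5.56 p [0.55, -0.0867, 0.0735] w0.04477 F [-1.4, 0.44, 3.44] M [0.067, 0.174, 0.047]
   eff [-0.07, -57.06, -23.56, -0.0, -0.35, 0.03]
0.0445 t5.78 p [0.55, -0.0867, 0.0735] w0.04419 F [-0.73, 0.38, 3.27] M [0.025, 0.19, 0.011]
   eff [-0.08, -56.81, -23.5, -0.0, -0.39, 0.03]
```

View pics/wr2.png

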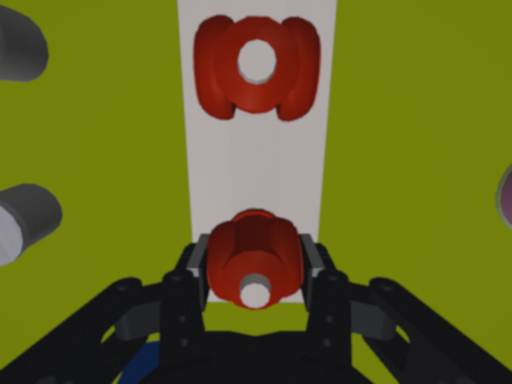

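View pics/sd2c.png

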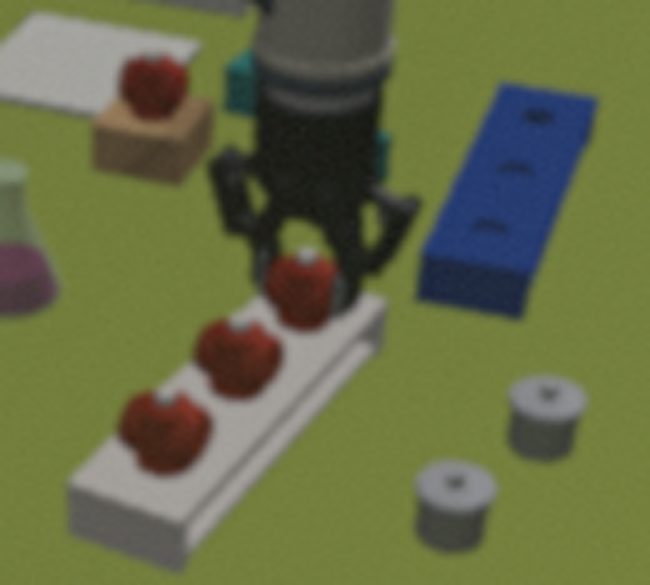

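```bash
cat >> cfg.py <<'E'
def avg(n=""):
    a=[]
    for k in range(8):
        o=get_obs(); a.append(np.r_[o["gripper_width"]*1e3,o["wrist_force"],o["ft_torque"],np.array(o["joint_efforts"])[[1,2,4]],np.array(o["position"])*1e3]); bot.dwell(.02)
    a=np.array(a); m=a.mean(0); print(n,"t%.2f"%o["time_s"],"w %.3f sd %.3f"%(m[0],a[:,0].std()),"F",m[1:4].round(2).tolist(),"M",m[4:7].round(3).tolist(),"eff",m[7:10].round(2).tolist(),"p",m[10:].round(2).tolist()); return m
E
python3 - <<'E' | tail -n +19
from cfg import *
avg("44.5")
for w in (.044,.0435):
    hand.move_gripper(w,20); avg("%.4f"%w)
E
```

```text
44.5 t5.99 w 44.611 sd 0.197 F [-0.95, 0.54, 3.06] M [0.051, 0.2, 0.048] eff [-56.87, -23.5, -0.37] p [550.03, -86.74, 73.54]
0.0440 t6.34 w 44.182 sd 0.146 F [-0.92, 0.26, 3.96] M [0.064, 0.19, 0.021] eff [-56.63, -23.41, -0.4] p [550.03, -86.73, 73.52]
0.0435 t6.69 w 43.711 sd 0.227 F [-1.28, 0.51, 4.37] M [0.065, 0.208, 0.021] eff [-56.4, -23.33, -0.42] p [550.02, -86.74, 73.53]
```

```bash
python3 - <<'E' | tail -n +19
from cfg import *
for w in (.0431,.0428):
    hand.move_gripper(w,20); avg("%.4f"%w)
p=get_obs()["position"]
E
```

```text
0.0431 t7.04 w 43.225 sd 0.224 F [-1.29, 0.4, 4.71] M [0.091, 0.21, 0.036] eff [-56.14, -23.24, -0.45] p [550.03, -86.74, 73.53]
0.0428 t7.39 w 42.991 sd 0.196 F [-1.3, 0.32, 4.75] M [0.087, 0.224, 0.033] eff [-56.02, -23.2, -0.46] p [550.02, -86.74, 73.53]
```

```bash
python3 - <<'E' | tail -n +19
from cfg import *
hand.move_gripper(.062,20); avg("open")
bot.servo_line([*W[2],.14],velocity=.25)
bot.servo_line([*W[1],.14],velocity=.25)
bot.servo_line([*W[1],.0735],velocity=.15); avg("down2")
for w in (.048,.046,.045,.0445,.044,.0435):
    hand.move_gripper(w,20); avg("%.4f"%w)
E
```

```text
open t7.85 w 61.892 sd 0.333 F [0.29, 0.17, 0.09] M [0.0, -0.002, 0.007] eff [-58.5, -23.67, -0.0] p [549.93, -86.74, 73.32]
down2 t9.49 w 62.111 sd 0.164 F [-0.05, 0.04, 0.12] M [0.003, -0.001, 0.013] eff [-57.9, -23.29, 0.02] p [562.73, -0.01, 74.18]
0.0480 t9.92 w 47.945 sd 0.204 F [-0.15, 0.12, 0.03] M [-0.011, 0.026, 0.025] eff [-59.2, -23.94, -0.0] p [562.34, 0.46, 73.82]
0.0460 t10.27 w 46.000 sd 0.156 F [0.13, 0.43, 1.2] M [0.03, -0.041, -0.003] eff [-58.48, -23.43, 0.06] p [562.3, 0.44, 73.56]
0.0450 t10.62 w 45.090 sd 0.167 F [0.03, 0.02, 3.22] M [0.066, 0.034, -0.033] eff [-57.28, -23.02, -0.06] p [562.31, 0.42, 73.63]
0.0445 t10.97 w 44.715 sd 0.166 F [-0.51, 0.08, 5.52] M [0.06, 0.096, -0.026] eff [-56.25, -22.72, -0.2] p [562.31, 0.43, 73.68]
0.0440 t11.32 w 44.251 sd 0.284 F [-0.6, 0.24, 6.28] M [0.041, 0.121, -0.039] eff [-55.84, -22.67, -0.29] p [562.31, 0.43, 73.75]
0.0435 t11.67 w 43.695 sd 0.162 F [-1.31, 0.08, 7.09] M [0.048, 0.194, -0.051] eff [-55.44, -22.62, -0.38] p [562.32, 0.43, 73.81]
```

```bash
python3 - <<'E' | tail -n +19
from cfg import *
for dz in (.5,1.0,1.5,2.):
    bot.servo_line([*W[1],.0735-dz*1e-3],velocity=.02); m=avg("dz%.1f"%dz)
    if m[3]>14: break
E
```

```text
dz0.5 t12.05 w 43.704 sd 0.154 F [-1.87, 0.18, 9.6] M [0.075, 0.327, -0.075] eff [-54.14, -22.44, -0.66] p [562.33, 0.42, 73.53]
dz1.0 t12.43 w 43.576 sd 0.228 F [-2.55, 0.33, 10.74] M [0.048, 0.401, -0.086] eff [-53.51, -22.32, -0.8] p [562.35, 0.41, 73.14]
dz1.5 t12.82 w 43.835 sd 0.250 F [-2.48, 0.24, 11.73] M [0.067, 0.441, -0.082] eff [-53.2, -22.25, -0.88] p [562.36, 0.42, 72.7]
dz2.0 t13.20 w 43.758 sd 0.211 F [-2.9, 0.03, 12.39] M [0.069, 0.464, -0.096] eff [-53.06, -22.2, -0.91] p [562.36, 0.42, 72.23]
```

```bash
cat >> cfg.py <<'E'
def feel(i,z0=.0735):
    bot.servo_line([*W[i],z0],velocity=.15)
    hand.move_gripper(.048,20); avg("48")
    for w in (.0455,.0445,.0435): hand.move_gripper(w,20); avg("%.4f"%w)
    for dz in (.7,1.4):
        bot.servo_line([*W[i],z0-dz*1e-3],velocity=.03); avg("dz%.1f"%dz)
    hand.move_gripper(.062,20)
    bot.servo_line([*W[i],.14],velocity=.25)
E
python3 - <<'E' | tail -n +19
from cfg import *
hand.move_gripper(.062,20)
bot.servo_line([*W[1],.14],velocity=.25)
bot.servo_line([*W[0],.14],velocity=.25)
feel(0)
snap("top","tp3")
E
```

```text
48 t15.46 w 47.916 sd 0.150 F [0.75, -0.26, 0.48] M [-0.012, -0.124, 0.011] eff [-60.79, -23.99, 0.2] p [574.95, 87.63, 74.26]
0.0455 t15.81 w 45.618 sd 0.203 F [0.24, 0.29, 0.68] M [-0.026, -0.121, -0.008] eff [-60.82, -23.89, 0.21] p [574.46, 87.6, 73.57]
0.0445 t16.16 w 44.536 sd 0.203 F [0.38, -0.04, 1.37] M [0.009, -0.1, 0.007] eff [-60.26, -23.69, 0.17] p [574.39, 87.57, 73.51]
0.0435 t16.51 w 43.618 sd 0.164 F [0.1, -0.22, 2.24] M [-0.003, -0.031, -0.02] eff [-59.67, -23.57, 0.07] p [574.4, 87.58, 73.57]
dz0.7 t16.89 w 43.565 sd 0.149 F [0.33, 0.33, 2.15] M [0.025, -0.073, -0.012] eff [-59.86, -23.47, 0.13] p [574.4, 87.57, 72.76]
dz1.4 t17.27 w 43.573 sd 0.128 F [0.36, 0.18, 1.46] M [0.026, -0.112, 0.014] eff [-60.17, -23.43, 0.22] p [574.38, 87.56, 72.04]
```

```bash
cat >> cfg.py <<'E'
Zg=.0735
def pick(i,w):
    bot.servo_line([*W[i],Zg],velocity=.15); 
    hand.move_gripper(w,20); avg("grip")
    bot.servo_line([*W[i],.12],velocity=.08); 
    bot.servo_line([*W[i],.19],velocity=.25); avg("lifted")
def to_blue(j):
    bot.reach([*B[j],.19],list(quat(ori(pb[2])))); 
    bot.servo_line([*B[j],.115],velocity=.15); st("above hole")
E
python3 - <<'E' | tail -n +19
from cfg import *
pick(0,.040)
to_blue(0)
snap("wrist","wr4");snap("side","sd4");snap("top","tp4")
E
python3 - <<'E'
import cv2,numpy as np
a=cv2.imread('pics/sd4.png')[60:260,220:400];a=cv2.resize(a,None,fx=2.5,fy=2.5,interpolation=cv2.INTER_CUBIC)
b=cv2.imread('pics/wr4.png');b=cv2.resize(b,(340,255));c=np.zeros((500,800,3),np.uint8);c[:,:450]=a;c[:255,450:790]=b
cv2.imwrite('pics/c4.png',c)
E
```

```text
grip t19.13 w 40.106 sd 0.201 F [-1.04, 0.12, 6.56] M [-0.013, 0.22, 0.006] eff [-57.58, -23.36, -0.41] p [575.08, 87.68, 74.65]
lifted t20.43 w 40.072 sd 0.242 F [-0.14, 0.15, -1.17] M [-0.004, 0.012, -0.006] eff [-59.02, -32.41, -0.02] p [573.79, 87.47, 189.29]
above hole t22.41 p [0.4677, -0.2421, 0.1154] w0.04009 F [0.5, 0.93, -0.43] M [0.012, 0.009, -0.066]
```

View pics/c4.png

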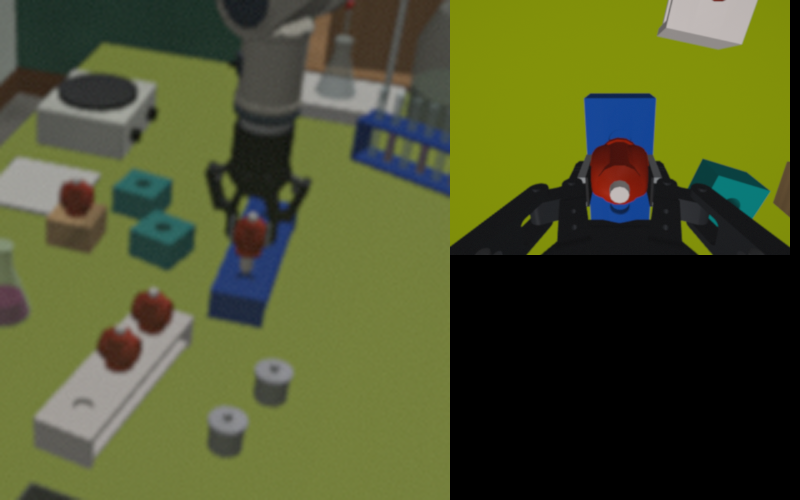

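```bash
python3 - <<'E' | tail -n +19
from cfg import *
bot.servo_line([*B[0],.080],velocity=.06); st("80")
for z in (.077,.0755,.0745,.074):
    bot.servo_line([*B[0],z],velocity=.03); m=avg("%.4f"%z)
    if m[3]>2: break
snap("side","sd5");snap("wrist","wr5")
E
python3 - <<'E'
import cv2,numpy as np
a=cv2.imread('pics/sd5.png')[60:260,220:400];a=cv2.resize(a,None,fx=2.5,fy=2.5,interpolation=cv2.INTER_CUBIC)
b=cv2.imread('pics/wr5.png');b=cv2.resize(b,(340,255));c=np.zeros((500,800,3),np.uint8);c[:,:450]=a;c[:255,450:790]=b
cv2.imwrite('pics/c5.png',c)
E
```

```text
80 t23.29 p [0.4672, -0.2423, 0.0799] w0.03994 F [0.37, 0.08, -1.45] M [0.03, 0.05, 0.012]
0.0770 t23.66 w 39.991 sd 0.244 F [0.08, -0.06, -0.71] M [0.003, -0.017, -0.005] eff [-55.15, -23.1, -0.01] p [467.2, -242.29, 77.12]
0.0755 t24.04 w 40.047 sd 0.250 F [-0.12, 0.05, -0.47] M [-0.002, -0.001, -0.011] eff [-55.34, -23.01, -0.0] p [467.11, -242.26, 75.48]
0.0745 t24.43 w 40.028 sd 0.230 F [-0.03, -0.39, 1.23] M [-0.02, 0.023, 0.01] eff [-54.31, -22.36, 0.01] p [467.27, -242.35, 74.6]
0.0740 t24.81 w 40.034 sd 0.164 F [-0.86, -0.0, 5.2] M [0.003, 0.149, 0.013] eff [-52.43, -21.84, -0.28] p [467.29, -242.37, 74.27]
```

View pics/c5.png

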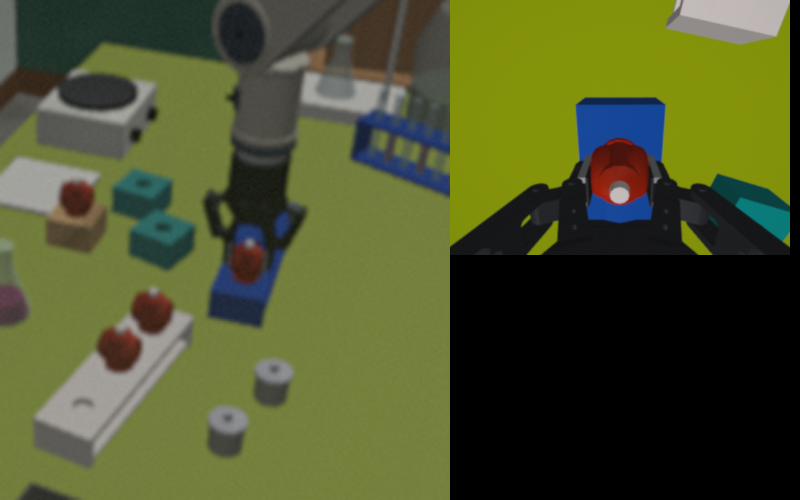

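```bash
cat >> cfg.py <<'E'
def release(xy,z=.16):
    hand.move_gripper(.048,20); hand.move_gripper(.062,20)
    p=get_obs()["position"]; bot.servo_line([*xy,z],velocity=.2)
E
python3 - <<'E' | tail -n +19
from cfg import *
release(B[0]); snap("side","sd6")
bot.reach([*W[2],.14],list(quat(ori(pw[2]))))
snap("top","tp6")
z0=Zg; i=2
bot.servo_line([*W[i],z0],velocity=.15)
hand.move_gripper(.048,20); bot.dwell(.2); avg("48")
for w in (.0455,.0445,.0435): hand.move_gripper(w,20); avg("%.4f"%w)
for dz in (.7,1.4):
    bot.servo_line([*W[i],z0-dz*1e-3],velocity=.03); avg("dz%.1f"%dz)
E
python3 - <<'E'
import cv2,numpy as np
a=cv2.imread('pics/sd6.png')[60:260,220:400];a=cv2.resize(a,None,fx=2.5,fy=2.5,interpolation=cv2.INTER_CUBIC)
cv2.imwrite('pics/c6.png',a)
E
```

```text
48 t28.09 w 47.945 sd 0.152 F [-0.07, 0.06, 0.18] M [0.004, 0.002, -0.025] eff [-58.61, -23.74, -0.0] p [550.11, -86.7, 73.67]
0.0455 t28.44 w 45.459 sd 0.249 F [-0.34, 0.42, 1.51] M [0.069, 0.049, 0.023] eff [-57.58, -23.4, -0.11] p [550.05, -86.71, 73.55]
0.0445 t28.79 w 44.528 sd 0.152 F [-0.18, 0.57, 2.5] M [0.07, 0.078, 0.01] eff [-57.07, -23.23, -0.16] p [550.07, -86.73, 73.58]
0.0435 t29.14 w 43.483 sd 0.134 F [-0.39, 0.37, 4.06] M [0.083, 0.115, 0.03] eff [-56.52, -23.04, -0.22] p [550.06, -86.75, 73.57]
dz0.7 t29.52 w 43.549 sd 0.239 F [-0.05, -0.01, 1.91] M [0.019, -0.04, 0.032] eff [-57.29, -22.88, 0.05] p [550.06, -86.78, 72.73]
dz1.4 t29.91 w 43.573 sd 0.106 F [0.52, -0.35, 1.34] M [-0.055, -0.091, 0.017] eff [-57.71, -22.75, 0.21] p [550.05, -86.76, 72.03]
```

View pics/c6.png

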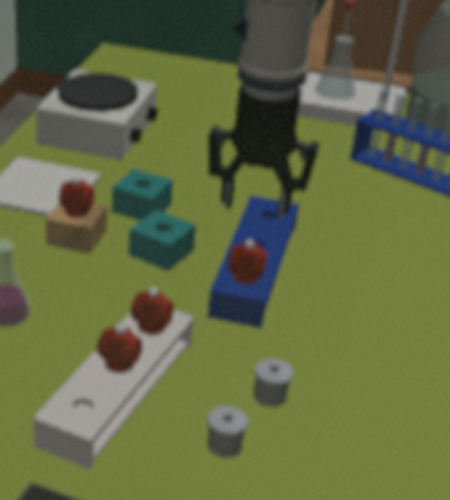

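```bash
python3 - <<'E' | tail -n +19
from cfg import *
hand.move_gripper(.048,20)
bot.servo_line([*W[2],Zg],velocity=.05); bot.dwell(.1)
hand.move_gripper(.040,20); avg("grip")
bot.servo_line([*W[2],.12],velocity=.08); 
bot.servo_line([*W[2],.19],velocity=.25); avg("lifted")
to_blue(1)
snap("side","sd7");snap("wrist","wr7")
bot.servo_line([*B[1],.080],velocity=.06); st("80")
for z in (.076,.075,.0743,.0738,.073):
    bot.servo_line([*B[1],z],velocity=.03); m=avg("%.4f"%z)
    if m[3]>2: break
snap("side","sd8");snap("wrist","wr8")
E
python3 - <<'E'
import cv2,numpy as np
c=np.zeros((580,800,3),np.uint8)
for k,n in enumerate((7,8)):
    a=cv2.imread(f'pics/sd{n}.png')[60:240,250:430];c[:360,k*400:k*400+360]=cv2.resize(a,None,fx=2,fy=2,interpolation=cv2.INTER_CUBIC)
    b=cv2.imread(f'pics/wr{n}.png');c[362:578,k*400:k*400+288]=cv2.resize(b,(288,216))
cv2.imwrite('pics/c8.png',c)
E
```

```text
grip t30.87 w 40.285 sd 0.145 F [-1.31, 0.06, 4.35] M [0.047, 0.232, 0.045] eff [-56.3, -23.4, -0.47] p [550.01, -86.73, 73.68]
lifted t32.17 w 40.093 sd 0.189 F [-0.37, 0.16, -0.83] M [0.015, 0.022, -0.005] eff [-55.95, -31.94, -0.01] p [549.43, -86.65, 189.33]
above hole t33.83 p [0.4717, -0.3299, 0.1155] w0.03969 F [0.92, -0.28, -0.81] M [-0.011, -0.038, -0.019]
80 t34.67 p [0.4711, -0.3302, 0.0799] w0.04028 F [0.13, 0.83, -1.37] M [-0.034, -0.012, 0.002]
0.0760 t35.07 w 40.043 sd 0.206 F [0.14, 0.17, -0.8] M [-0.002, 0.012, 0.004] eff [-60.69, -24.59, -0.01] p [471.06, -330.19, 76.08]
0.0750 t35.45 w 40.052 sd 0.224 F [-0.03, 0.1, -0.45] M [0.002, 0.001, -0.016] eff [-60.87, -24.58, -0.0] p [471.05, -330.17, 75.01]
0.0743 t35.83 w 40.137 sd 0.120 F [-0.01, 0.07, -0.74] M [0.012, -0.005, -0.005] eff [-60.9, -24.54, -0.0] p [471.02, -330.15, 74.27]
0.0738 t36.22 w 40.139 sd 0.076 F [0.08, 0.02, -0.39] M [0.039, 0.018, -0.011] eff [-60.94, -24.53, -0.0] p [471.02, -330.16, 73.78]
0.0730 t36.60 w 40.112 sd 0.105 F [-1.19, 0.39, 4.01] M [0.079, 0.177, 0.044] eff [-58.57, -23.93, -0.39] p [471.09, -330.26, 73.2]
```

View pics/c8.png

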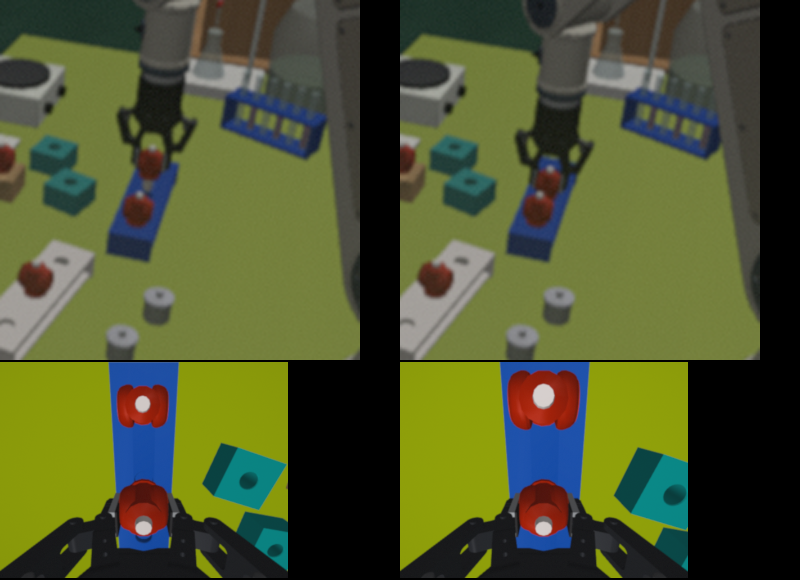

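```bash
python3 - <<'E' | tail -n +19
from cfg import *
release(B[1],.17); snap("side","sd9")
bot.reach([*W[1],.14],list(quat(ori(pw[2]))))
bot.servo_line([*W[1],Zg],velocity=.12); bot.dwell(.1)
for w in(.048,.0445,.0436): hand.move_gripper(w,20); avg("grip %.4f"%w)
bot.servo_line([*W[1],.12],velocity=.08); 
bot.servo_line([*W[1],.17],velocity=.2); avg("lifted")
E
cat > tr.py <<'E'
from cfg import *
a=tray[2]; T=tray[:2]+rot(a)@np.array([0,.015])
tl=-.7
Rt=Ro.from_rotvec(tl*np.array([np.cos(a),np.sin(a),0])).as_matrix()@ori(a)
def tp(z): return list(np.array([*T,z])+.002*Rt[:,1])
E
python3 - <<'E' | tail -n +19
from tr import *
for z in (.17,.06,.045): print(tp(z),kinematics.solve_ik(tp(z),list(quat(Rt))))
E
```

```text
grip 0.0480 t40.46 w 48.059 sd 0.173 F [0.13, 0.11, 0.22] M [0.003, 0.003, -0.001] eff [-59.18, -23.93, -0.0] p [562.33, 0.45, 73.78]
grip 0.0445 t40.81 w 44.605 sd 0.156 F [-1.05, -0.22, 4.76] M [0.052, 0.198, -0.027] eff [-56.69, -23.35, -0.41] p [562.26, 0.44, 73.72]
grip 0.0436 t41.16 w 43.824 sd 0.159 F [-1.57, 0.07, 6.75] M [0.034, 0.318, -0.021] eff [-55.63, -23.19, -0.63] p [562.26, 0.43, 73.82]
lifted t42.42 w 43.773 sd 0.135 F [-0.2, 0.03, -0.8] M [0.004, -0.01, 0.01] eff [-57.07, -30.76, -0.01] p [561.71, 0.42, 169.3]
[np.float64(0.5066914018407553), np.float64(0.3380597059314534), np.float64(0.16847031562543102)] [ 0.80409288  0.70484652  1.41828452 -0.4170446   1.59604609  1.00597255]
[np.float64(0.5066914018407553), np.float64(0.3380597059314534), np.float64(0.05847031562543102)] [ 0.80409288  0.83688565  1.44496924 -0.42010394  1.45097453  1.07050278]
[np.float64(0.5066914018407553), np.float64(0.3380597059314534), np.float64(0.04347031562543102)] [ 0.80409288  0.85652756  1.44529174 -0.42116094  1.4327503   1.07872312]
```

```bash
python3 - <<'E' | tail -n +19
from tr import *
bot.reach(tp(.17),list(quat(Rt))); st("hover")
bot.servo_line(tp(.075),velocity=.15)
snap("top","tp10");snap("side","sd10");st("75")
for z in (.062,.058,.055,.0525,.05):
    bot.servo_line(tp(z),velocity=.05); m=avg("%.4f"%z)
    if m[3]>1: break
snap("side","sd11");snap("top","tp11")
E
python3 - <<'E'
import cv2,numpy as np
c=np.zeros((560,800,3),np.uint8)
for k,n in enumerate((10,11)):
    a=cv2.imread(f'pics/sd{n}.png')[200:350,160:320];c[:300,k*400:k*400+320]=cv2.resize(a,None,fx=2,fy=2,interpolation=cv2.INTER_CUBIC)
    b=cv2.imread(f'pics/tp{n}.png')[180:280,80:200];c[310:560,k*400:k*400+300]=cv2.resize(b,None,fx=2.5,fy=2.5)
cv2.imwrite('pics/c11.png',c)
E
```

```text
hover t43.73 p [0.5072, 0.3368, 0.1684] w0.04375 F [0.14, 0.06, -0.23] M [0.355, -0.049, -0.008]
75 t44.62 p [0.5073, 0.3385, 0.0746] w0.04368 F [-0.29, 0.45, 0.06] M [0.378, -0.013, 0.065]
0.0620 t45.14 w 43.953 sd 0.174 F [-0.05, 0.24, -0.43] M [0.384, -0.026, 0.014] eff [-80.29, -23.9, 3.44] p [506.61, 337.99, 60.33]
0.0580 t45.52 w 43.733 sd 0.179 F [-0.2, 0.3, -0.69] M [0.376, -0.048, -0.015] eff [-80.6, -23.86, 3.44] p [506.63, 337.99, 56.35]
0.0550 t45.91 w 43.823 sd 0.219 F [-0.34, 0.37, -0.7] M [0.351, -0.047, 0.008] eff [-80.63, -23.72, 3.44] p [506.68, 338.03, 53.41]
0.0525 t46.29 w 43.717 sd 0.133 F [0.19, 1.9, 4.26] M [0.046, -0.03, 0.034] eff [-77.69, -22.06, 2.94] p [506.92, 338.32, 51.36]
```

View pics/c11.png

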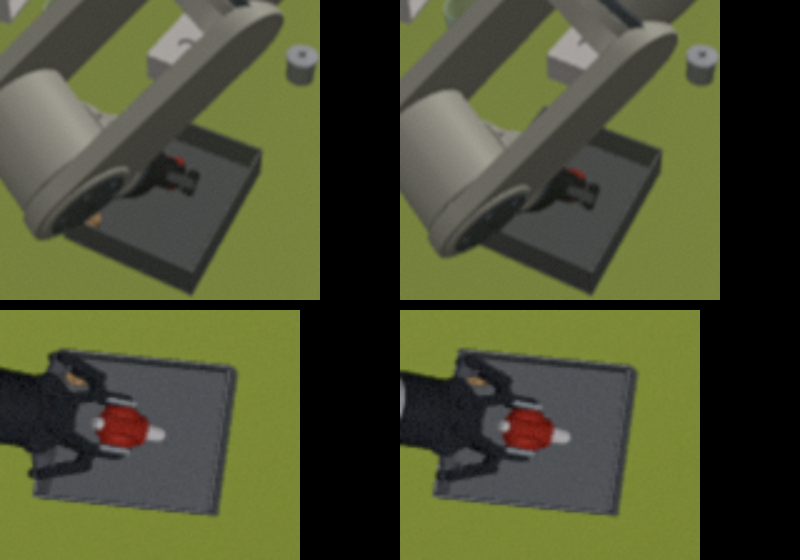

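View pics/sd9.png

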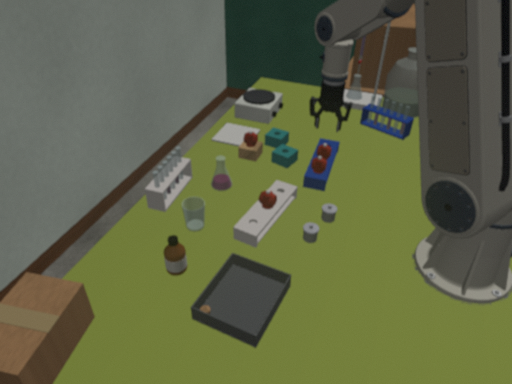

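```bash
python3 - <<'E' | tail -n +19
from tr import *
hand.move_gripper(.052,20); bot.dwell(.3); hand.move_gripper(.06,20); bot.dwell(.3)
p=np.array(get_obs()["position"])
bot.servo_line(list(p-.11*Rt[:,1]),velocity=.15); st("back")
q=p-.11*Rt[:,1]; q[2]=.25; bot.servo_line(list(q),velocity=.25)
snap("side","sd12");snap("top","tp12");st("end")
E
python3 - <<'E'
import cv2,numpy as np
c=np.zeros((590,800,3),np.uint8)
a=cv2.imread('pics/sd12.png');c[:384,:512]=a
b=cv2.imread('pics/tp12.png');c[390:590,:280]=cv2.resize(b[180:280,80:220],None,fx=2,fy=2);c[390:590,300:580]=cv2.resize(b[190:290,300:440],None,fx=2,fy=2)
c[:280,520:800]=cv2.resize(b[70:210,190:330],None,fx=2,fy=2)
cv2.imwrite('pics/c12.png',c)
E
```

```text
back t48.39 p [0.5125, 0.408, 0.1344] w0.06001 F [-0.58, -0.18, 0.49] M [0.288, -0.053, 0.01]
end t49.10 p [0.5124, 0.408, 0.2484] w0.06005 F [-0.73, 0.56, -0.86] M [0.245, -0.044, -0.024]
```

View pics/c12.png

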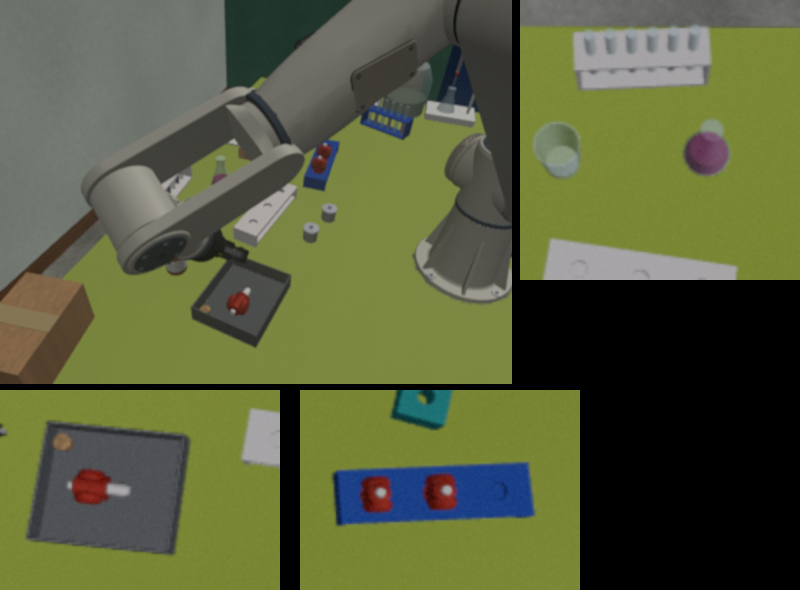

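View pics/tp12.png

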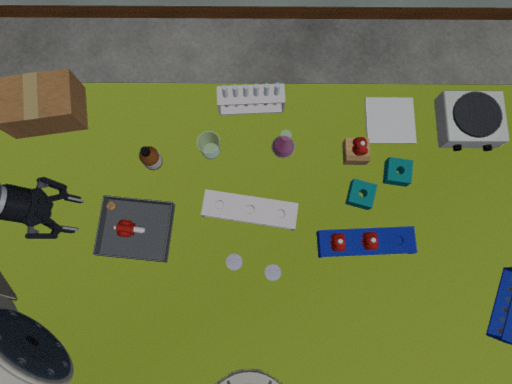

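```bash
python3 - <<'E' | tail -n +19
from cfg import *
t=np.load("tp12.npz"); f=t["frame"].astype(int); m=((f.min(2)>130)).astype(np.uint8); m[:225]=0;m[255:]=0;m[:,:320]=0;m[:,415:]=0
n,l,s,c=cv2.connectedComponentsWithStats(m)
for i in range(1,n): print(s[i,4],back(t,c[i],.101).round(4))
print(np.round(B[:2],4))
d=cv2.absdiff(np.load("top0.npz")["frame"],t["frame"]).max(2)
for nm,(u,v) in dict(reagent=(150,158),beaker=(208,145),flask=(284,145),pot1=(234,262),pot2=(273,272),wood=(358,150)).items(): print(nm,d[v-10:v+10,u-10:u+10].mean().round(1))
from workcell import hand_in
st(); hand_in()
E
```

```text
14 [ 0.467  -0.2417  0.101 ]
15 [ 0.4704 -0.3299  0.101 ]
[[ 0.4671 -0.2423]
 [ 0.471  -0.3302]]
reagent 4.5
beaker 2.6
flask 3.3
pot1 2.6
pot2 2.6
wood 4.6
 t49.10 p [0.5124, 0.408, 0.2484] w0.06005 F [-0.73, 0.56, -0.86] M [0.245, -0.044, -0.024]
the job is handed in; nothing more can be done
```

The job is done and handed in at 49 s of the 72 s allowed: the two soft bulbs stand in the blue rack and the one hard bulb lies in the grey tray.

**How I told them apart:** The finger opening alone did not separate soft from hard. The wrist force with each bulb squeezed about 1.25 mm a side, pressing down until the fingers slipped, did:

| Bulb | Force at slip | Verdict | Where it is now |
|---|---|---|---|
| Hole 1 | about 2 N | soft | blue rack, hole 1 |
| Hole 2 | about 12 N | hard | on its side in the tray |
| Hole 3 | about 2 N | soft | blue rack, hole 2 |

**Squeeze limits:** The soft bulbs were squeezed at most 3 mm a side, about 5 N by the given stiffness. The hard one was squeezed about 1.2 mm a side, about 12 N. The damage limits are 6.5 mm and 20 N.

**Last checks:**
- **Blue rack:** the tops of both bulbs sit within 1 mm of the hole centres. Each collar was felt meeting the plate before I let go.
- **Other objects:** the flask, beaker, pots, reagent bottle and the bulb in the wooden block look unchanged from the first top-camera picture.
- **Arm:** it is clear of everything. No check failed or disagreed, but the bulbs were not viewed up close for damage.

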